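# Index a cast hub on the detent slide

## Robot

A 6-joint arm with a two-finger parallel gripper is mounted at the origin on the work surface; the furniture and walls round the work are solid. World frame = base frame: x ahead of the robot, y to its left, z up, the work surface at z = 0. Lengths are in mm, angles in rad, forces in N, time in s.
With the tool pointing down it reaches from about 300 to 775 mm from the base axis. Payload 14.6 kg.
Tool frame: the origin (TCP) lies between the finger pads, 19 mm behind the fingertips; this is the grasp point; z points along the fingers, y is the line along which they close (so a half turn about z gives the same grasp; the last joint's range is limited). The gripper opens to 94 mm and grips with 3 to 60 N. Pads are 16 mm wide; open, the fingers measure 119 mm over their backs; the gripper's body (75 mm by 177 mm) begins 78 mm behind the grasp point.
Start: joints at [-1.224, 0.3, 1.521, -0, 1.321, -0.067], TCP at [221.142, -503.573, 224.246] pointing down, gripper open.
Joint ranges: [-3.03, 3.03], [-0.79, 2.21], [0.23, 2.52], [-1.04, 4.18], [0, 3.07], [-2.55, 2.55]. Speed limits (rad/s): [2.22, 2.22, 2.57, 3.14, 3.14, 3.14].

## Interface

Orientations are given as [roll, pitch, yaw] about the fixed x, y, z axes, in that order (R = Rz(yaw) Ry(pitch) Rx(roll)).
In Python, from cell import manip, camera, get_calibration gives the robot as it stands.
- The arm moves only by the tool arm_command, never from a script. Its argument "targets" is a list of rows, each an object of numbers: "hand": the opening, from -1 (shut) to 1 (fully open), so that 0 is half open; "x", "y", "z": the shift along the tool's x, y, z in m; "yaw": the turn about the tool's z in rad. In form: [{"hand": .., "x": .., "y": .., "z": .., "yaw": ..}, ...]. A call has 1 to 10 rows; each row shifts and turns the commanded pose from where the row before left it, along the tool's axes as they then stand; what a row does not reach is not made up. A row lasts 1/10 s, in which the tool goes at most 50 mm and 8.59 degrees, less where a joint would pass 70% of its speed; a pose out of reach is approached as far as the arm can. A call is refused whole if a number of a shift passes 0.05 or a number of a turn 0.15, either way. A call with a gripper value outside its range is refused whole. The fingers move at their own pace and stop on an object; "newtons" is the grip in N (left out, the last holds). Time passes only in rows, so rows that do not move let the fingers close. It gives the time, the measured TCP pose, the force, the opening and the grip force at its end, in the units of the state.
- manip.read_state(): the state, without advancing time (a new reading comes with each control period).
- camera(name): name is "scene" or "side" or "wrist"; returns the picture (400x640x3 uint8, red, green, blue); there is no depth.
- get_calibration(name): a dict with "K" (3x3 intrinsics, pixels), "dist_coeffs" ([k1, k2, p1, p2, k3] as OpenCV has them; the pictures are not rectified), "cam_to_world" (4x4, takes a point from camera to world coordinates). Camera axes: x right, y up, looking along -z (the intrinsics and any distortion apply to the point x, -y, -z); pixel columns grow to the right and rows downward; lengths in mm; the calibration is good to about 2 mm. A picture is of the moment at which its call begins: read the wrist's pose just before it. get_calibration takes no time and is no camera call; for the wrist camera it gives the pose at the moment of the call.
- manip.sign_off(): hands the job in; it is judged then, once.
The state is a dict: "clock": time; "joints": joint angles; "qd": joint speeds; "effort": joint torques, N m; "eef_pos": TCP position; "eef_rot": TCP orientation; "wrist_force": force on the tool from outside, world axes, zero at the start; "moment": the same for the moment, N m; "finger_gap": finger opening in mm; "finger_force": force on a finger pad.
Only numpy, scipy, OpenCV 4.12 (cv2) and the standard library are available. Lean on these libraries where they do the work, as an engineer would, in place of code of your own. Each camera call takes 0.05 s, during which the arm holds its last target. There are 200 camera calls.

## Task

Lift the brass hub out of the open casting die and seat it, boss up, flange down, in the round nest of the slide carriage, then let go of it. Then take the carriage by its red upright grip and slide it towards the yellow detent block until the sprung ball clicks into the carriage's notch, without running past it. Finish still gripping the red grip with the carriage held in the notch; leave the grey hub in its cavity and do not disturb the solder spool or the black tape.

Things in the scene. Friction and masses are not known exactly. Their poses are not given: they have to be found in the camera images.
- brass_hub: Brass-coloured cast flanged hub, loose, about 150 g: flange 56 mm diameter x 8 mm, on it a plain round boss 30 mm diameter; total height 44 mm. Origin: centre of the flange's underside, z up along the boss. It starts boss up in one of the two die cavities; grip it by the boss.
- grey_hub: Hub of the same shape and size in grey aluminium, in the other die cavity. Origin as for the brass one. Leave it there.
- die: Fixed dark steel die block 170 (its x) x 94 (its y) x 20 mm, with two round open cavities 60 mm wide and 6 mm deep at x = -40 and +40 mm (floor at z = 14 mm), and four 10 mm guide pins in the corners standing on its top. Origin: centre of its underside.
- slide: Fixed slide base 84 (its x) x 300 (its y) mm with two guide rods along its y and blue end blocks; 25 mm high. Origin: centre of its underside. The carriage runs along its y.
- carriage: The grey carriage with its red grip; origin on the bench under its nest centre, axes as the slide's. It runs along the slide's y, from y = -92 mm to +92 mm. Friction about 1 to 2 N. It starts within 30 mm of the -y end; the detent block is always farther along +y.
- nest (a point): Centre of the floor of the carriage's round nest, axes as the slide's. The nest is a recess 60 mm wide, 6 mm deep with a 2 mm chamfer, in the top of the 80 (x) x 90 (y) mm grey carriage plate, whose top is 28 mm above the bench. A seated hub has its origin at this point.
- grip (a point): Point on the carriage's red upright grip at which to take it, axes as the slide's. The grip is 30 mm along x, 14 mm along y (pinch it across y) and its top is 20 mm above this point; the grey arm it stands on lies 38 mm below this point. The grip stands 68 mm to the -x side of the nest centre.
- notch (a point): Notch on the carriage's +x side, between two upright rounded steel ridges whose crests are 8 mm to either side of it along y; axes as the slide's.
- detent: Fixed yellow block, 36 mm along y, 34 mm high, on the slide's +x side, its sprung 14 mm steel ball facing -x. Origin: on the bench under the ball; axes as the slide's. Home: notch at y = 0 here. The ball resists by 5 to 12 N as the first ridge passes (about 18 to 8 mm before home), then pulls into the notch; a loosely held carriage within 3 mm of home is drawn home.
- solder_spool: Blue and grey solder spool, 60 mm diameter, 40 mm high, standing on the bench; bystander. Origin: centre of its underside.
- black_tape: Roll of black tape, 62 mm diameter, 19 mm high, lying on the bench; bystander. Origin: centre of its underside.
Things that resemble listed ones, but are neither listed nor needed, are in the scene too. Of the things like the brass_hub, leave any that is green or turquoise; of the rest the larger one is meant.

How it is judged (in metres and radians):
On the way, in this order (a step that is already met when the one before it is completed fails the run):
1. the brass hub has been lifted clear of the die (z of brass_hub in the frame of die above 0.04 m), for 0.1 s.
2. the brass hub sits in the carriage's nest and has been let go (horizontal distance between brass_hub and nest below 0.004 m and z of brass_hub in the frame of nest between -0.003 and 0.003 m and angle between brass_hub's own z axis and vertical below 0.06 rad and contact force between the fingers and brass_hub below 0.1 N), for 0.2 s.
3. the carriage, held by its red grip, is in the notch (y of notch in the frame of detent between -0.002 and 0.002 m and contact force between the fingers and carriage above 5 N and distance between the grasp point and grip below 0.035 m and y of the grasp point in the frame of grip between -0.01 and 0.01 m), for 0.2 s.
At the end, for the whole second after the job is handed in: Brass hub in the nest (4 mm, upright to 0.06 rad), untouched; carriage at rest with its notch within 2 mm of the ball along the slide; fingers grip the red grip with over 5 N, TCP within 35 mm of the grip point and 10 mm across it; grey hub in its cavity (6 mm) (all of step 2 and all of step 3 and linear speed of carriage below 0.005 m/s and distance of grey_hub from where it was at the start of the episode below 0.006 m and angle between grey_hub's own z axis and vertical below 0.1 rad); the arm keeps its last pose, push and grip.
It fails at once if the carriage was run past the notch by more than 10 mm (y of notch in the frame of detent above 0.01 m).
It fails at once if the grey hub was moved more than 20 mm (distance of grey_hub from where it was at the start of the episode above 0.02 m).
It fails at once if the solder spool or the black tape was moved more than 20 mm (distance of any of solder_spool, black_tape from where it was at the start of the episode above 0.02 m).
It also fails if it takes over 54 s, if anything falls off the work surface, if the arm or the gripper's body presses on something with over 40 N, if the wrist force passes 120 N, or if a joint passes its speed limit or range.

## Working session

There is one attempt and no reset: what is moved stays moved. The work goes in short steps, Python scripts to look and compute and a tool call to move; the robot and the scene stay as the last step left them, time stands still between calls to the robot, and variables do not carry over. Pictures are saved under pics/ and viewed, at most 11 in all, crops included, and the job is handed in when it is done.

Besides the shell and the picture viewer there is one more tool, called after "Call:" as name(argument=value, ...), one argument or row to a line, values as JSON. arm_command: Moves the arm, as the interface text tells. Its arguments: {"type":"object","properties":{"targets":{"type":"array"},"newtons":{"type":"number"}},"required":["targets"]}

```bash
mkdir -p pics; ls
python3 - <<'E'
from cell import manip,camera,get_calibration
import cv2,numpy as np
s=manip.read_state();print(s)
for n in ["scene","side","wrist"]:
    c=get_calibration(n);print(n,c)
    cv2.imwrite(f"pics/{n}0.png",camera(n)[:,:,::-1])
E
```

```text
pics
{'clock': 0.0, 'joints': array([-1.22361002e+00,  3.00463973e-01,  1.52153469e+00, -1.78436778e-05,
        1.32071236e+00, -6.65708135e-02]), 'qd': array([ 0.00104269,  0.00083934,  0.00112903,  0.0004458 ,  0.00048864,
       -0.00096162]), 'effort': array([ 9.95276991e-05, -5.31810737e+01, -3.52738774e+01,  7.08598411e-02,
        2.44068395e-02, -1.11511808e-04]), 'eef_pos': array([ 221.05961257, -503.37251077,  223.70985474]), 'eef_rot': array([-3.14047561e+00, -5.71502813e-05,  4.13761511e-01]), 'wrist_force': array([-0.0044302 , -1.20263055, -0.03755112]), 'moment': array([ 0.00323447, -0.03761151,  0.05617915]), 'finger_force': 0.0, 'finger_gap': 94.25454012651913}
scene {'K': array([[377.66574233,   0.        , 323.14087369],
       [  0.        , 377.66574233, 198.76725374],
       [  0.        ,   0.        ,   1.        ]]), 'dist_coeffs': array([-0.05740987,  0.        ,  0.        ,  0.        ,  0.        ]), 'cam_to_world': array([[ 8.14259311e-01,  2.54851933e-01, -5.21567125e-01,
         6.02172308e+01],
       [-5.80297460e-01,  3.81159894e-01, -7.19702711e-0
[... 727 characters left out ...]
       [ 0.00000000e+00,  0.00000000e+00,  0.00000000e+00,
         1.00000000e+00]])}
wrist {'K': array([[329.26574508,   0.        , 317.85803707],
       [  0.        , 329.26574508, 201.31464627],
       [  0.        ,   0.        ,   1.        ]]), 'dist_coeffs': array([-0.01883355,  0.        ,  0.        ,  0.        ,  0.        ]), 'cam_to_world': array([[ 4.01384466e-01,  8.77492149e-01,  2.62484360e-01,
         2.98386050e+02],
       [-9.15907906e-01,  3.85109073e-01,  1.13153477e-01,
        -4.69173057e+02],
       [-1.79382096e-03, -2.85829548e-01,  9.58278796e-01,
         3.83903892e+02],
       [ 0.00000000e+00,  0.00000000e+00,  0.00000000e+00,
         1.00000000e+00]])}
```

View pics/scene0.png

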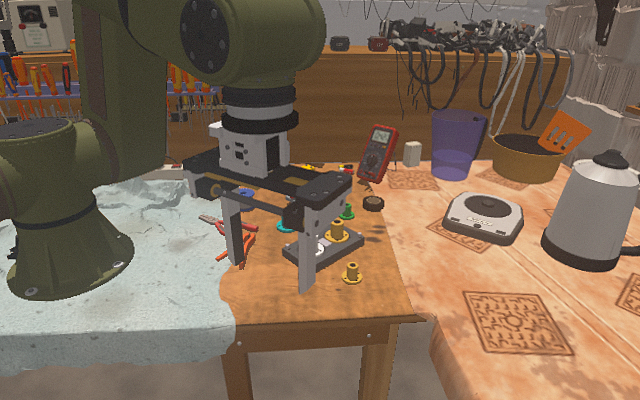

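View pics/side0.png

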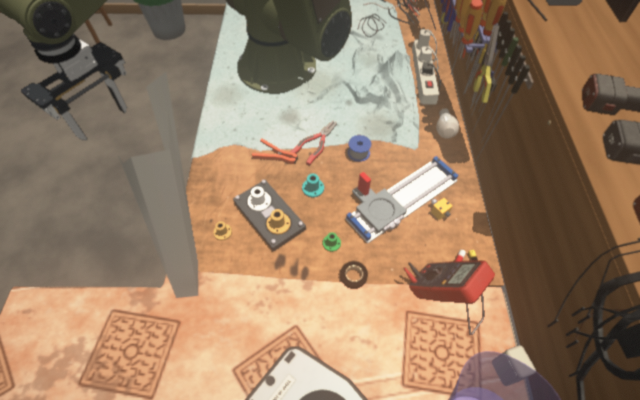

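Side view: brass hub in die ~(278,218), grey (258,197), small brass decoy (221,230), carriage nest ~(378,208), red grip (364,183), yellow detent (441,208). I'll enlarge.

```bash
cat > h.py <<'E'
from cell import manip,camera,get_calibration
import cv2,numpy as np
def ray(name,uv,z,c=None):
    c=c or get_calibration(name)
    p=cv2.undistortPoints(np.array([[uv]],float),c["K"],c["dist_coeffs"])[0,0]
    M=c["cam_to_world"];d=M[:3,:3]@[p[0],-p[1],-1];o=M[:3,3]
    return o+d*(z-o[2])/d[2]
def proj(name,P,c=None):
    c=c or get_calibration(name);M=c["cam_to_world"]
    q=(np.atleast_2d(P)-M[:3,3])@M[:3,:3]*[1,-1,-1]
    return cv2.projectPoints(q.reshape(-1,1,3),np.zeros(3),np.zeros(3),c["K"],c["dist_coeffs"])[0][:,0]
E
python3 - <<'E'
import cv2
im=cv2.imread("pics/side0.png")[140:275,200:470]
cv2.imwrite("pics/sidec.png",cv2.resize(im,None,fx=2.96,fy=2.96,interpolation=cv2.INTER_CUBIC))
E
```

```text
(no output)
```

View pics/sidec.png

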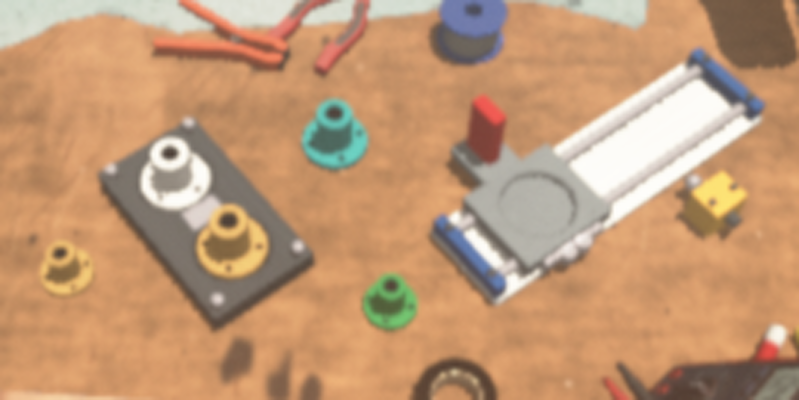

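Crop shows brass boss top (228,218), grey (170,152), nest (538,205), grip top (485,102), blue end blocks (440,222)-(500,285) and (697,55)-(760,105), ball (693,182).

Run:
```python
from h import *
for n,x,y,z in [("brass",228,218,58),("grey",170,152,58),("nest",538,205,28),("griptop",487,106,0),("b1l",440,222,25),("b1r",500,285,25),("b2l",697,55,25),("b2r",760,105,25),("ball",693,182,20),("spool",473,10,40),("tape",455,385,10),("pinA",112,170,40),("pinB",188,123,40),("pinC",298,246,40),("pinD",218,298,40),("green",391,285,30),("teal",334,108,44)]:
    zz=[z] if z else [80,95]
    for z in zz: print(n,z,ray("side",(200+x/2.96,140+y/2.96),z).round(1))
```

```text
brass 58 [ 518.2 -251.8   58. ]
grey 58 [ 440.4 -264.2   58. ]
nest 28 [611.3 -24.6  28. ]
griptop 80 [538.6 -31.7  80. ]
griptop 95 [547.5 -39.   95. ]
b1l 25 [ 584.7 -100.2   25. ]
b1r 25 [656.1 -90.   25. ]
b2l 25 [549.6 185.5  25. ]
b2r 25 [619.5 198.2  25. ]
ball 20 [651.8 102.4  20. ]
spool 40 [420.3  34.6  40. ]
tape 10 [ 704.4 -160.1   10. ]
pinA 40 [ 421.1 -308.5   40. ]
pinB 40 [ 408.8 -235.6   40. ]
pinC 40 [ 556.7 -212.5   40. ]
pinD 40 [ 567.1 -286.    40. ]
green 30 [ 616.9 -164.5   30. ]
teal 44 [ 456.9 -125.3   44. ]
```

Call:
arm_command(
  targets=[
    {"hand":1,"yaw":0.13},
    {"yaw":0.13,"hand":1},
    {"hand":1,"x":0.041,"y":-0.025},
    {"hand":1,"x":0.041,"y":-0.025},
    {"hand":1,"x":0.041,"y":-0.025},
    {"hand":1,"x":0.041,"y":-0.025},
    {"hand":1,"x":0.041,"y":-0.025},
    {"hand":1,"x":0.041,"y":-0.025},
    {"hand":1,"x":0.041,"y":-0.025},
    {"hand":1,"x":0.041,"y":-0.025},
  ],
)

```text
schema error: expected keys hand, x, y, z, yaw
```

Call:
arm_command(
  targets=[
    {"hand":1,"z":0.03},
    {"hand":1,"z":0.03},
    {"hand":1},
  ],
)

```text
schema error: expected keys hand, x, y, z, yaw
```

Run:
```python
from h import *
s=manip.read_state();print(s["clock"],s["eef_pos"],s["eef_rot"],s["joints"])
np.save("c1.npy",get_calibration("wrist")["cam_to_world"])
cv2.imwrite("pics/w1.png",camera("wrist")[:,:,::-1])
print(proj("wrist",[[518,-252,58],[440,-264,58]]))
```

```text
0.15 [ 221.09525808 -503.41373195  223.80342499] [-3.14070424e+00 -5.55000494e-05  4.13820780e-01] [-1.22358070e+00  3.00377582e-01  1.52142552e+00 -3.87275685e-06
  1.32067969e+00 -6.66042227e-02]
[[ 168.42216181 -299.31669324]
 [ 152.51375784 -173.964688  ]]
```

View pics/w1.png

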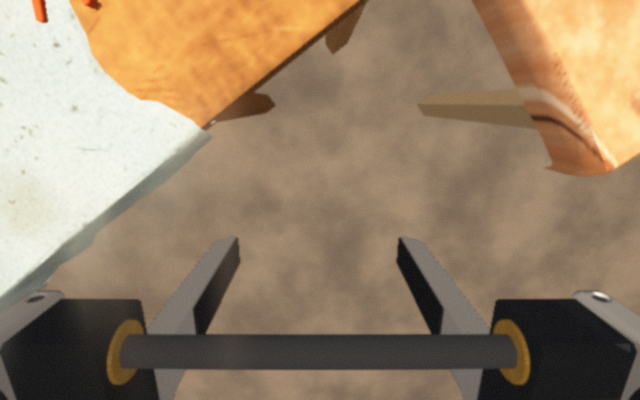

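The call was refused since every row needs all five keys; the wrist picture only shows the floor and fingers. Resend.

Call:
arm_command(
  targets=[
    {"hand":1,"x":0,"y":0,"z":0,"yaw":0.13},
    {"hand":1,"x":0,"y":0,"z":0,"yaw":0.13},
    {"hand":1,"x":0.041,"y":-0.025,"z":0,"yaw":0},
    {"hand":1,"x":0.041,"y":-0.025,"z":0,"yaw":0},
    {"hand":1,"x":0.041,"y":-0.025,"z":0,"yaw":0},
    {"hand":1,"x":0.041,"y":-0.025,"z":0,"yaw":0},
    {"hand":1,"x":0.041,"y":-0.025,"z":0,"yaw":0},
    {"hand":1,"x":0.041,"y":-0.025,"z":0,"yaw":0},
    {"hand":1,"x":0.041,"y":-0.025,"z":0,"yaw":0},
    {"hand":1,"x":0.041,"y":-0.025,"z":0,"yaw":0},
  ],
)

```text
clock: 1.2
eef_pos: [515.9, -254.1, 224.2]
eef_rot: [3.142, 0.0, 0.154]
wrist_force: [-0.2, -1.2, 0.0]
finger_gap: 94.4
finger_force: 0.0
```

Call:
arm_command(
  targets=[
    {"hand":1,"x":0,"y":0,"z":0.02,"yaw":0},
    {"hand":1,"x":0,"y":0,"z":0.02,"yaw":0},
    {"hand":1,"x":0,"y":0,"z":0,"yaw":0},
    {"hand":1,"x":0,"y":0,"z":0,"yaw":0},
  ],
)

```text
clock: 1.6
eef_pos: [514.6, -255.8, 184.7]
eef_rot: [-3.141, 0.0, 0.154]
wrist_force: [0.1, -0.6, -0.1]
finger_gap: 94.0
finger_force: 0.0
```

Run:
```python
from h import *
s=manip.read_state();print(s["clock"],s["eef_pos"],s["eef_rot"],s["joints"])
np.save("c1.npy",get_calibration("wrist")["cam_to_world"])
cv2.imwrite("pics/w2.png",camera("wrist")[:,:,::-1])
print(proj("wrist",[[518,-252,58],[440,-264,58]]))
```

```text
1.6 [ 514.61882961 -255.82473913  184.66130259] [-3.14142682e+00  1.52004542e-04  1.53588038e-01] [-5.25080378e-01  3.88474023e-01  1.49675390e+00  3.53968207e-05
  1.25658715e+00  8.92116979e-01]
[[314.86164212 195.94727068]
 [315.07751734 273.8353024 ]]
```

View pics/w2.png

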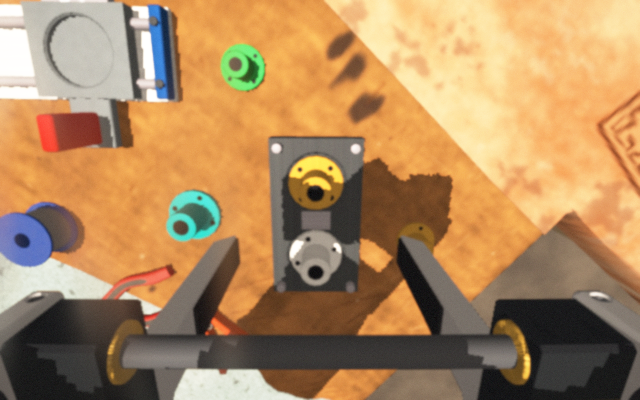

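Wrist view: brass boss top at (316,193), flange centre ~(316,181); grey (316,270); nest ring (82,50), red grip top ~(62,132).

Run:
```python
from h import *
for n,u,v,z in [("boss",316,193,58),("flange",316,181.5,22),("nest",81.5,51,28),("pinL",276,148,30),("pinR",356,148,30)]: print(n,ray("wrist",(u,v),z).round(1))
```

```text
boss [ 520.9 -252.6   58. ]
flange [ 523.1 -252.1   22. ]
nest [611.4 -25.9  28. ]
pinL [ 551.6 -209.2   30. ]
pinR [ 563.2 -284.6   30. ]
```

Call:
arm_command(
  targets=[
    {"hand":1,"x":0.006,"y":-0.0025,"z":0,"yaw":0},
    {"hand":1,"x":0,"y":0,"z":0.035,"yaw":0},
    {"hand":1,"x":0,"y":0,"z":0.035,"yaw":0},
    {"hand":1,"x":0,"y":0,"z":0.035,"yaw":0},
    {"hand":1,"x":0,"y":0,"z":0.034,"yaw":0},
    {"hand":1,"x":0,"y":0,"z":0,"yaw":0},
    {"hand":1,"x":0,"y":0,"z":0,"yaw":0},
  ],
)

```text
clock: 2.35
eef_pos: [520.8, -252.6, 46.5]
eef_rot: [3.141, -0.001, 0.154]
wrist_force: [0.8, -0.5, 0.2]
finger_gap: 94.1
finger_force: 0.0
```

Call:
arm_command(
  targets=[
    {"hand":-1,"x":0,"y":0,"z":0,"yaw":0},
    {"hand":-1,"x":0,"y":0,"z":0,"yaw":0},
    {"hand":-1,"x":0,"y":0,"z":0,"yaw":0},
    {"hand":-1,"x":0,"y":0,"z":0,"yaw":0},
    {"hand":-1,"x":0,"y":0,"z":0,"yaw":0},
    {"hand":-1,"x":0,"y":0,"z":0,"yaw":0},
    {"hand":-1,"x":0,"y":0,"z":0,"yaw":0},
    {"hand":-1,"x":0,"y":0,"z":0,"yaw":0},
  ],
  newtons=25,
)

```text
clock: 3.15
eef_pos: [520.2, -252.3, 45.2]
eef_rot: [-3.142, 0.0, 0.154]
wrist_force: [-0.2, -0.2, -0.3]
finger_gap: 33.3
finger_force: 0.0
```

Call:
arm_command(
  targets=[
    {"hand":-1,"x":0,"y":0,"z":0,"yaw":0},
    {"hand":-1,"x":0,"y":0,"z":0,"yaw":0},
    {"hand":-1,"x":0,"y":0,"z":0,"yaw":0},
    {"hand":-1,"x":0,"y":0,"z":0,"yaw":0},
    {"hand":-1,"x":0,"y":0,"z":0,"yaw":0},
  ],
)

```text
clock: 3.65
eef_pos: [520.2, -252.3, 45.2]
eef_rot: [3.142, -0.0, 0.154]
wrist_force: [0.7, -0.5, -0.2]
finger_gap: 29.7
finger_force: 25.0
```

Call:
arm_command(
  targets=[
    {"hand":-1,"x":0,"y":0,"z":-0.02,"yaw":0},
    {"hand":-1,"x":0,"y":0,"z":-0.03,"yaw":0},
    {"hand":-1,"x":0,"y":0,"z":-0.03,"yaw":0},
    {"hand":-1,"x":0,"y":0,"z":-0.035,"yaw":0},
    {"hand":-1,"x":0,"y":0,"z":0,"yaw":0},
    {"hand":-1,"x":0,"y":0,"z":0,"yaw":0},
  ],
)

```text
clock: 4.25
eef_pos: [520.2, -252.3, 160.2]
eef_rot: [3.141, -0.0, 0.154]
wrist_force: [-0.4, -0.1, -1.9]
finger_gap: 29.5
finger_force: 25.0
```

Call:
arm_command(
  targets=[
    {"hand":-1,"x":0,"y":0,"z":0,"yaw":0.03},
    {"hand":-1,"x":0.02,"y":-0.03,"z":0,"yaw":0},
    {"hand":-1,"x":0.02,"y":-0.03,"z":0,"yaw":0},
    {"hand":-1,"x":0.02,"y":-0.03,"z":0,"yaw":0},
    {"hand":-1,"x":0.02,"y":-0.03,"z":0,"yaw":0},
    {"hand":-1,"x":0,"y":0,"z":0,"yaw":0},
    {"hand":-1,"x":0,"y":0,"z":0,"yaw":0},
  ],
)

```text
clock: 4.95
eef_pos: [584.3, -122.8, 158.5]
eef_rot: [-3.141, 0.003, 0.125]
wrist_force: [-0.1, 0.2, -2.1]
finger_gap: 29.2
finger_force: 25.0
```

Run:
```python
from h import *
s=manip.read_state();print(s["clock"],s["eef_pos"],s["eef_rot"],s["joints"])
np.save("c3.npy",get_calibration("wrist")["cam_to_world"])
cv2.imwrite("pics/w3.png",camera("wrist")[:,:,::-1])
```

```text
4.95 [ 584.2679548  -122.80374903  158.53867107] [-3.14075517e+00  2.53165106e-03  1.25111527e-01] [-2.68426469e-01  4.63152934e-01  1.45388126e+00 -2.09569067e-04
  1.22721773e+00  1.17733025e+00]
```

View pics/w3.png

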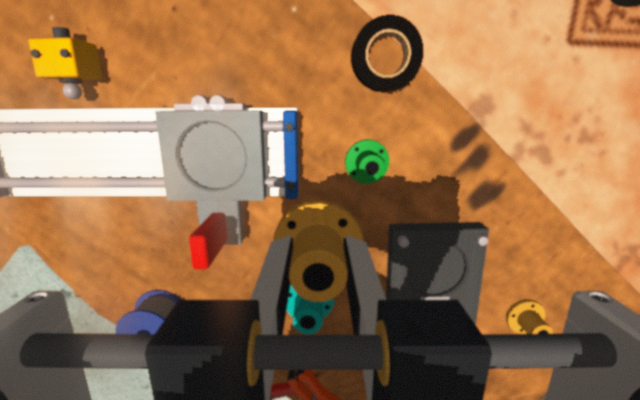

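Wrist view: nest ring ~(211,155), ridges (198,102)/(217,102), ball (71,90), grip top ~(203,245), held hub boss top (319,278).

```bash
python3 - <<'E'
from h import *
c=get_calibration("wrist")
g=cv2.imread("pics/w3.png",0)
cr=cv2.resize(g[100:205,155:270],None,fx=4,fy=4,interpolation=cv2.INTER_CUBIC)
h=cv2.HoughCircles(cr,cv2.HOUGH_GRADIENT_ALT,1.5,5,param1=150,param2=.6,minRadius=100,maxRadius=180)
if h is not None:
  for x,y,r in h[0][:4]: print(155+x/4,100+y/4,r/4)
for n,u,v,z in [("nest",211.5,155,28),("boss",319,278,171.3),("notch",207.5,102,25),("ball",71.5,90,20),("ball",71.5,90,17),("gripTopL",196,240,86),("gripTopR",218,203,86)]: print(n,z,ray("wrist",(u,v),z,c).round(1))
a=.1245;X=np.array([np.cos(a),np.sin(a)]);Y=np.array([-X[1],X[0]])
N=ray("wrist",(211.5,155),28,c)[:2]
for nm,p in [("notch",ray("wrist",(207.5,102),25,c)),("ball",ray("wrist",(71.5,90),20,c))]: print(nm,X@(p[:2]-N),Y@(p[:2]-N))
n=N-68*X; print("grip",n, [proj("wrist",[*n,z],c) for z in (28,66,86)])
E
python3 - <<'E'
import cv2
im=cv2.imread("pics/w3.png")[30:280,20:270]
cv2.imwrite("pics/w3c.png",cv2.resize(im,(600,600),interpolation=cv2.INTER_CUBIC))
E
```

```text
nest 28 [612.2 -24.   28. ]
boss 171.3 [ 584.1 -123.4  171.3]
notch 25 [657.  -18.1  25. ]
ball 20 [652.9 102.3  20. ]
ball 17 [652.8 104.5  17. ]
gripTopL 86 [556.2 -31.8  86. ]
gripTopR 86 [588.2 -47.6  86. ]
notch 45.14874986513499 0.23202168906820844
ball 56.090804470445555 120.27359859611202
grip [544.72589215 -32.42744248] [array([[218.24416308, 226.68390107]]), array([[205.05462902, 243.11581447]]), array([[196.62370625, 253.6274696 ]])]
```

View pics/w3c.png

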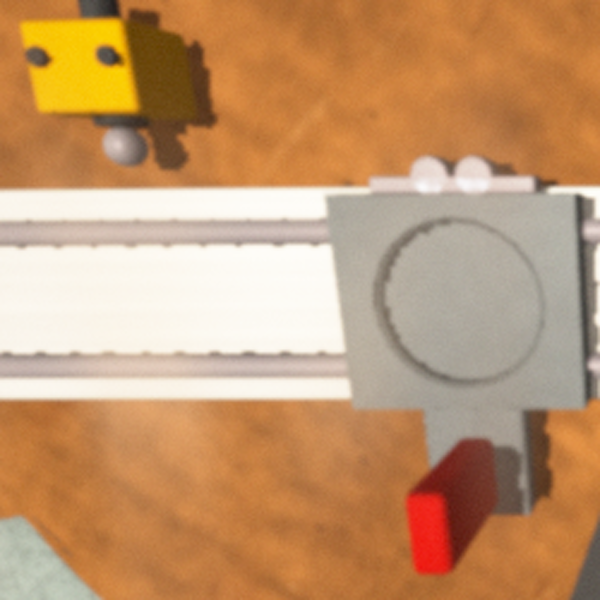

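Call:
arm_command(
  targets=[
    {"hand":-1,"x":0.01,"y":-0.0235,"z":0,"yaw":0},
    {"hand":-1,"x":0.01,"y":-0.0235,"z":0,"yaw":0},
    {"hand":-1,"x":0.01,"y":-0.0235,"z":0,"yaw":0},
    {"hand":-1,"x":0.01,"y":-0.0235,"z":0,"yaw":0},
    {"hand":-1,"x":0,"y":0,"z":0.03,"yaw":0},
    {"hand":-1,"x":0,"y":0,"z":0.03,"yaw":0},
    {"hand":-1,"x":0,"y":0,"z":0.026,"yaw":0},
    {"hand":-1,"x":0,"y":0,"z":0,"yaw":0},
    {"hand":-1,"x":0,"y":0,"z":0,"yaw":0},
  ],
)

```text
clock: 5.9
eef_pos: [612.7, -26.0, 74.6]
eef_rot: [-3.142, 0.0, 0.123]
wrist_force: [0.9, -0.3, -1.1]
finger_gap: 29.5
finger_force: 25.0
```

Run:
```python
from h import *
s=manip.read_state();print(s["clock"],s["eef_pos"],s["eef_rot"])
c=get_calibration("wrist")
im=camera("wrist")[:,:,::-1].copy()
cv2.imwrite("pics/w4.png",im)
p=s["eef_pos"];t=np.linspace(0,6.28,80)
for (x,y,r,z,col) in [(611.9,-24.4,32,28,(255,0,0)),(p[0],p[1],28,p[2]-31.2+8,(0,255,0))]:
    P=np.c_[x+r*np.cos(t),y+r*np.sin(t),0*t+z]
    for u,v in proj("wrist",P,c):
        if 0<=u<640 and 0<=v<400: im[int(round(v)),int(round(u))]=col
cv2.imwrite("pics/w4o.png",cv2.resize(im[60:340,170:490],(800,700))[:600])
```

```text
5.9 [612.74547572 -26.04588201  74.57863617] [-3.14151073e+00  4.99405254e-04  1.22565884e-01]
```

View pics/w4o.png

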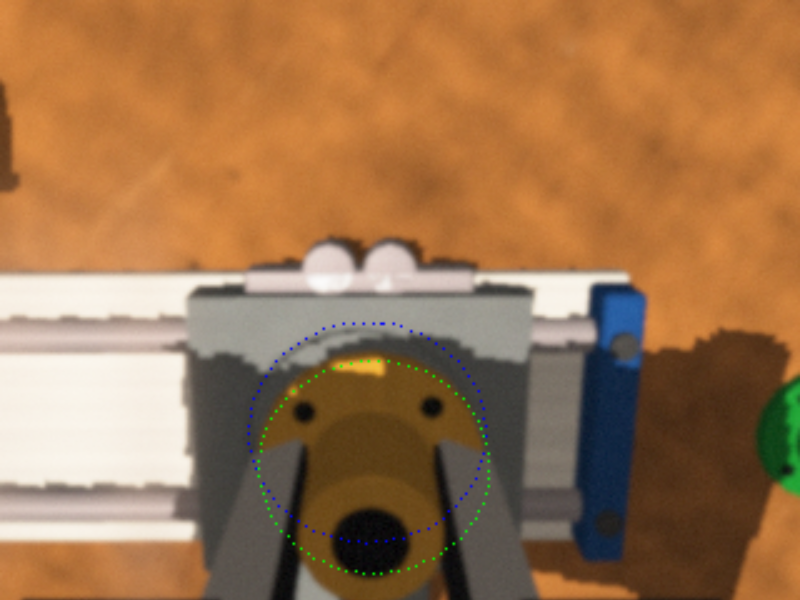

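The ring's visible upper edge is ~5 px below my predicted ring, and the plate edges (190/533 in the crop) suggest nest is ~1.5 mm farther +y. Refine using plate corners.

Run:
```python
from h import *
c=get_calibration("wrist")
s=manip.read_state();p=s["eef_pos"]
a=s["eef_rot"][2];X=np.array([np.cos(a),np.sin(a)]);Y=np.array([-X[1],X[0]])
f=lambda u,v:(170+u/2.5,60+v/2.5)
L=ray("wrist",f(189,293),28,c)[:2]-p[:2];R=ray("wrist",f(533,293),28,c)[:2]-p[:2]
print("corner L",X@L,Y@L,"R",X@R,Y@R,"-> nest rel tcp",(X@(L+R)/2)-40,Y@(L+R)/2)
for q,z in [((345,330),28),((290,362),28)]:
    r=ray("wrist",f(*q),z,c)[:2]-p[:2];print("ringpt",X@r,Y@r)
for q,z in [((304,412),51.4),((432,406),51.4),((371,541),87.4)]:
    r=ray("wrist",f(*q),z,c)[:2]-p[:2];print("hub",X@r,Y@r)
g=cv2.imread("pics/w4.png")
print("row180",g[192,170+60:170+85].tolist()[::2])
print(g[190,240:252,1],g[190,376:392,1],g[170:182,300,1])
```

```text
corner L 38.705612812861574 47.39743208559333 R 38.643913940783904 -41.34790586192665 -> nest rel tcp -1.3252366231772612 3.0247631118333387
ringpt 28.79724155238961 7.229759536687466
ringpt 20.059801515042178 21.845980217798584
hub 14.783539093909756 16.46809736696145
hub 16.290119899384095 -14.067352689062888
hub 0.5506994592696345 0.507372076326104
row180 [[171, 181, 204], [175, 186, 207], [172, 181, 205], [170, 180, 202], [170, 180, 201], [173, 181, 202], [171, 177, 199], [161, 170, 186], [153, 163, 170], [151, 160, 165], [147, 157, 163], [147, 157, 161], [148, 158, 161]]
[161 158 161 159 162 162 159 161 160 160 161 157] [152 155 151 154 151 148 152 158 159 158 158 158 159 161 162 161] [238 247 249 247 246 241 214 161 136 146 154 158]
```

Call:
arm_command(
  targets=[
    {"hand":-1,"x":-0.0014,"y":-0.0022,"z":0,"yaw":0},
    {"hand":-1,"x":0,"y":0,"z":0.005,"yaw":0},
    {"hand":-1,"x":0,"y":0,"z":0.005,"yaw":0},
    {"hand":-1,"x":0,"y":0,"z":0.005,"yaw":0},
    {"hand":-1,"x":0,"y":0,"z":0.002,"yaw":0},
    {"hand":-1,"x":0,"y":0,"z":0,"yaw":0},
  ],
)

```text
clock: 6.55
eef_pos: [611.0, -23.1, 56.7]
eef_rot: [-3.141, 0.001, 0.124]
wrist_force: [0.5, 0.1, -1.8]
finger_gap: 29.5
finger_force: 25.0
```

Call:
arm_command(
  targets=[
    {"hand":-1,"x":0,"y":0,"z":0.002,"yaw":0},
    {"hand":-1,"x":0,"y":0,"z":0.001,"yaw":0},
    {"hand":-1,"x":0,"y":0,"z":0,"yaw":0},
  ],
)

```text
clock: 6.85
eef_pos: [611.2, -23.1, 54.2]
eef_rot: [-3.142, 0.0, 0.124]
wrist_force: [0.0, 0.1, -1.5]
finger_gap: 29.5
finger_force: 25.0
```

Call:
arm_command(
  targets=[
    {"hand":-1,"x":0,"y":0,"z":0.001,"yaw":0},
    {"hand":-1,"x":0,"y":0,"z":0,"yaw":0},
    {"hand":-1,"x":0,"y":0,"z":0.0005,"yaw":0},
    {"hand":-1,"x":0,"y":0,"z":0,"yaw":0},
  ],
)

```text
clock: 7.25
eef_pos: [611.3, -23.1, 53.2]
eef_rot: [3.142, -0.0, 0.124]
wrist_force: [-2.6, -0.0, 4.3]
finger_gap: 29.4
finger_force: 25.0
```

Call:
arm_command(
  targets=[
    {"hand":1,"x":0,"y":0,"z":0,"yaw":0},
    {"hand":1,"x":0,"y":0,"z":0,"yaw":0},
    {"hand":1,"x":0,"y":0,"z":0,"yaw":0},
    {"hand":1,"x":0,"y":0,"z":0,"yaw":0},
    {"hand":1,"x":0,"y":0,"z":0,"yaw":0},
    {"hand":1,"x":0,"y":0,"z":0,"yaw":0},
    {"hand":1,"x":0,"y":0,"z":0,"yaw":0},
    {"hand":1,"x":0,"y":0,"z":0,"yaw":0},
  ],
)

```text
clock: 8.05
eef_pos: [611.2, -23.1, 52.7]
eef_rot: [-3.142, 0.0, 0.124]
wrist_force: [-0.3, -0.8, -0.0]
finger_gap: 89.9
finger_force: 0.0
```

Call:
arm_command(
  targets=[
    {"hand":1,"x":0,"y":0,"z":-0.03,"yaw":0},
    {"hand":1,"x":0,"y":0,"z":-0.03,"yaw":0},
    {"hand":1,"x":0,"y":0,"z":-0.03,"yaw":0},
    {"hand":1,"x":0,"y":0,"z":-0.02,"yaw":0},
    {"hand":1,"x":0,"y":0,"z":0,"yaw":0},
    {"hand":1,"x":0,"y":0,"z":0,"yaw":0},
  ],
)

```text
clock: 8.65
eef_pos: [611.0, -23.1, 162.0]
eef_rot: [-3.141, 0.0, 0.124]
wrist_force: [-0.9, -0.3, -0.7]
finger_gap: 94.6
finger_force: 0.0
```

Run:
```python
from h import *
s=manip.read_state();print(s["clock"],s["eef_pos"],s["eef_rot"])
c=get_calibration("wrist");np.save("c5.npy",c["cam_to_world"])
im=camera("wrist")[:,:,::-1].copy()
cv2.imwrite("pics/w5.png",im)
cv2.imwrite("pics/w5c.png",cv2.resize(im[80:380,120:520],(800,600)))
```

```text
8.65 [610.9699554  -23.06427415 162.04362745] [-3.14147941e+00  4.01085399e-04  1.23807944e-01]
```

View pics/w5c.png

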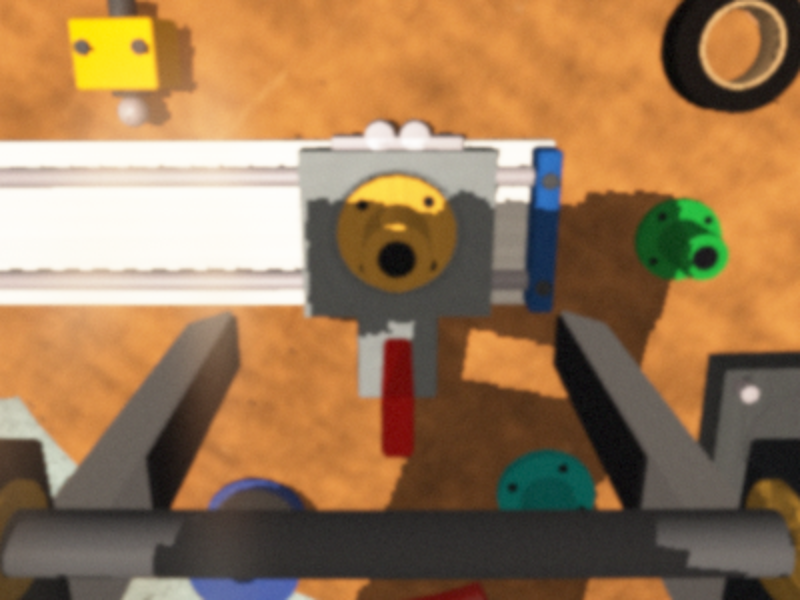

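The hub sits in the nest (crop centre (397,230)), grip directly below at (397,400–455), ball (132,108), yellow block top 68–158 × 15–90.

Call:
arm_command(
  targets=[
    {"hand":1,"x":-0.034,"y":0,"z":0,"yaw":0},
    {"hand":1,"x":-0.034,"y":0,"z":0,"yaw":0},
    {"hand":1,"x":0,"y":0,"z":0.03,"yaw":0},
    {"hand":1,"x":0,"y":0,"z":0.03,"yaw":0},
    {"hand":1,"x":0,"y":0,"z":0.035,"yaw":0},
    {"hand":1,"x":0,"y":0,"z":0,"yaw":0},
    {"hand":1,"x":0,"y":0,"z":0,"yaw":0},
  ],
)

```text
clock: 9.4
eef_pos: [543.4, -31.5, 67.5]
eef_rot: [-3.141, 0.002, 0.124]
wrist_force: [0.6, -0.5, 0.1]
finger_gap: 94.4
finger_force: 0.0
```

Run:
```python
from h import *
c=get_calibration("wrist");c["cam_to_world"]=np.load("c5.npy")
a=.1238;X=np.array([np.cos(a),np.sin(a)]);Y=np.array([-X[1],X[0]]);N=np.array([611.2,-23.1])
for n,u,v,zs in [("notch",397.5,133,(20,28)),("ball",132,108,(14,17,20,24)),("blkTL",69,20,(34,)),("blkTR",153,15,(34,)),("blkBL",75,91,(34,)),("blkBR",158,88,(34,)),("plateL",300,152,(28,)),("plateR",498,150,(28,)),("hubtop",397,259,(66,)),("flange",397,232,(30,))]:
    for z in zs:
        p=ray("wrist",(120+u/2,80+v/2),z,c)[:2]-N;print(n,z,(X@p).round(1),(Y@p).round(1))
```

```text
notch 20 46.1 0.1
notch 28 47.1 0.1
ball 14 57.1 122.8
ball 17 57.4 121.6
ball 20 57.6 120.4
ball 24 58.0 118.9
blkTL 34 95.2 137.3
blkTR 34 96.9 101.9
blkBL 34 66.2 138.8
blkBR 34 67.3 102.7
plateL 28 38.7 43.8
plateR 28 39.5 -44.9
hubtop 66 0.6 0.4
flange 30 2.0 0.4
```

Call:
arm_command(
  targets=[
    {"hand":-1,"x":0,"y":0,"z":0.002,"yaw":0},
    {"hand":-1,"x":0,"y":0,"z":0,"yaw":0},
    {"hand":-1,"x":0,"y":0,"z":0,"yaw":0},
    {"hand":-1,"x":0,"y":0,"z":0,"yaw":0},
    {"hand":-1,"x":0,"y":0,"z":0,"yaw":0},
    {"hand":-1,"x":0,"y":0,"z":0,"yaw":0},
    {"hand":-1,"x":0,"y":0,"z":0,"yaw":0},
    {"hand":-1,"x":0,"y":0,"z":0,"yaw":0},
    {"hand":-1,"x":0,"y":0,"z":0,"yaw":0},
    {"hand":-1,"x":0,"y":0,"z":0,"yaw":0},
  ],
  newtons=35,
)

```text
clock: 10.4
eef_pos: [543.7, -31.5, 65.7]
eef_rot: [-3.142, 0.0, 0.124]
wrist_force: [0.3, 0.4, 0.3]
finger_gap: 16.8
finger_force: 0.0
```

Call:
arm_command(
  targets=[
    {"hand":-1,"x":0,"y":0,"z":0,"yaw":0},
    {"hand":-1,"x":0,"y":0,"z":0,"yaw":0},
    {"hand":-1,"x":0,"y":0,"z":0,"yaw":0},
    {"hand":-1,"x":0,"y":0,"z":0,"yaw":0},
    {"hand":-1,"x":0,"y":0,"z":0,"yaw":0},
  ],
)

```text
clock: 10.9
eef_pos: [543.7, -31.5, 65.7]
eef_rot: [3.142, 0.0, 0.124]
wrist_force: [-0.3, 1.2, -0.1]
finger_gap: 13.9
finger_force: 35.0
```

Call:
arm_command(
  targets=[
    {"hand":-1,"x":0,"y":-0.005,"z":0,"yaw":0},
    {"hand":-1,"x":0,"y":-0.01,"z":0,"yaw":0},
    {"hand":-1,"x":0,"y":-0.01,"z":0,"yaw":0},
    {"hand":-1,"x":0,"y":-0.01,"z":0,"yaw":0},
    {"hand":-1,"x":0,"y":-0.01,"z":0,"yaw":0},
    {"hand":-1,"x":0,"y":-0.01,"z":0,"yaw":0},
    {"hand":-1,"x":0,"y":-0.01,"z":0,"yaw":0},
    {"hand":-1,"x":0,"y":-0.01,"z":0,"yaw":0},
    {"hand":-1,"x":0,"y":-0.01,"z":0,"yaw":0},
    {"hand":-1,"x":0,"y":-0.01,"z":0,"yaw":0},
  ],
)

```text
clock: 11.9
eef_pos: [531.7, 63.6, 65.7]
eef_rot: [-3.142, 0.0, 0.124]
wrist_force: [-1.3, -2.0, 0.4]
finger_gap: 13.7
finger_force: 35.0
```

Call:
arm_command(
  targets=[
    {"hand":-1,"x":0,"y":0,"z":0,"yaw":0},
    {"hand":-1,"x":0,"y":0,"z":0,"yaw":0},
  ],
)

```text
clock: 12.1
eef_pos: [531.8, 63.1, 65.7]
eef_rot: [-3.141, 0.0, 0.124]
wrist_force: [-3.8, 1.0, 1.9]
finger_gap: 13.8
finger_force: 35.0
```

Run:
```python
from h import *
s=manip.read_state();print(s["clock"],s["eef_pos"],s["eef_rot"],s["wrist_force"],s["joints"])
a=.1238;Y=np.array([-np.sin(a),np.cos(a)]);print("travel",Y@(s["eef_pos"][:2]-[543.7,-31.5]), "side",np.array([Y[1],-Y[0]])@(s["eef_pos"][:2]-[543.7,-31.5]))
np.save("c6.npy",get_calibration("wrist")["cam_to_world"])
im=camera("wrist")[:,:,::-1].copy()
cv2.imwrite("pics/w6.png",im)
cv2.imwrite("pics/w6c.png",cv2.resize(im[0:225,170:470],(800,600),interpolation=cv2.INTER_CUBIC))
```

```text
12.1 [531.82206187  63.05627754  65.74794599] [-3.14136657e+00  3.26917683e-04  1.24244884e-01] [-3.79857429  1.03183954  1.93276549] [4.95261446e-02 4.55476029e-01 1.70995126e+00 2.42645963e-04
 9.76508261e-01 1.49594173e+00]
travel 95.29933236831339 side -0.11084305874542748
```

View pics/w6c.png

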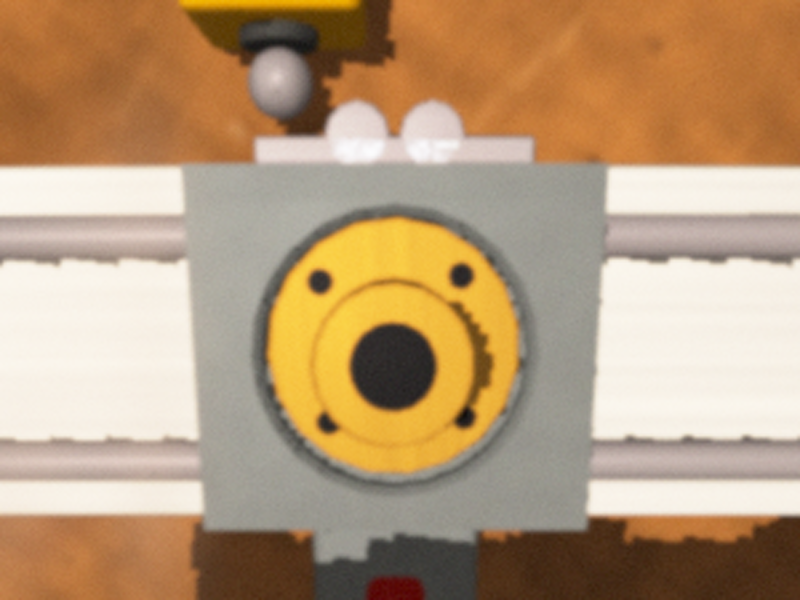

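Hub sits inside its nest; ball at (281,83), ridges at (357,132)/(432,132): notch 394.5, about 24.5 mm to go, agreeing with the earlier 120 mm.

Call:
arm_command(
  targets=[
    {"hand":-1,"x":0,"y":-0.003,"z":0,"yaw":0},
    {"hand":-1,"x":0,"y":-0.003,"z":0,"yaw":0},
    {"hand":-1,"x":0,"y":-0.003,"z":0,"yaw":0},
    {"hand":-1,"x":0,"y":-0.003,"z":0,"yaw":0},
    {"hand":-1,"x":0,"y":-0.003,"z":0,"yaw":0},
    {"hand":-1,"x":0,"y":-0.003,"z":0,"yaw":0},
    {"hand":-1,"x":0,"y":-0.003,"z":0,"yaw":0},
    {"hand":-1,"x":0,"y":-0.002,"z":0,"yaw":0},
    {"hand":-1,"x":0,"y":0,"z":0,"yaw":0},
    {"hand":-1,"x":0,"y":0,"z":0,"yaw":0},
  ],
)

```text
clock: 13.15
eef_pos: [528.8, 86.5, 65.7]
eef_rot: [-3.14, 0.0, 0.124]
wrist_force: [-7.0, 6.5, 3.2]
finger_gap: 14.1
finger_force: 35.0
```

Run:
```python
from h import *
s=manip.read_state();print(s["clock"],s["eef_pos"],s["wrist_force"],s["moment"])
a=.1238;Y=np.array([-np.sin(a),np.cos(a)]);print("travel",Y@(s["eef_pos"][:2]-[543.7,-31.5]),"F along",Y@s["wrist_force"][:2])
im=camera("wrist")[:,:,::-1].copy()
cv2.imwrite("pics/w7.png",im)
cv2.imwrite("pics/w7c.png",cv2.resize(im[0:150,220:420],(800,600),interpolation=cv2.INTER_CUBIC))
```

```text
13.15 [528.81589714  86.45990401  65.72189106] [-6.96573944  6.46572707  3.17516444] [1.02438496 1.00273225 0.12440444]
travel 118.89505391818416 F along 7.276399447281404
```

View pics/w7c.png

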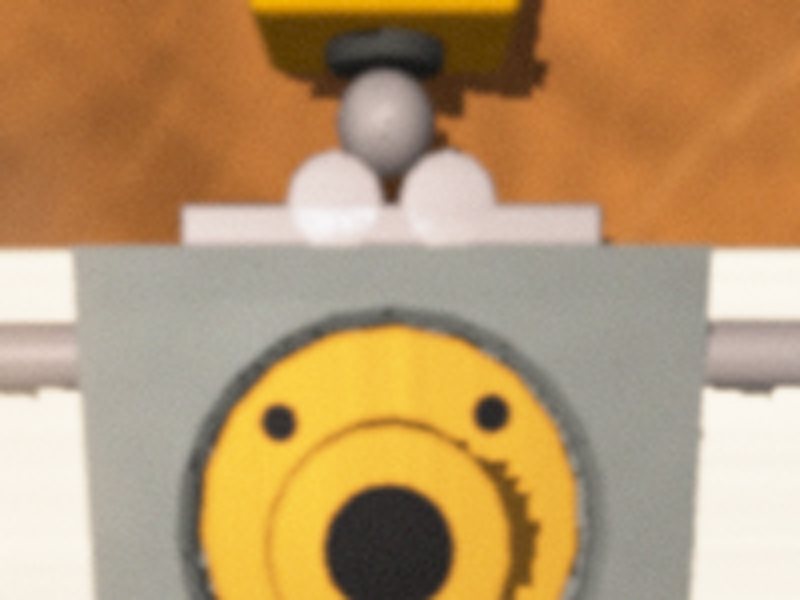

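Ball (386,118), notch centre 393: ~1 mm short, and the ball pulls +y by 7 N.

Call:
arm_command(
  targets=[
    {"hand":-1,"x":0,"y":-0.0009,"z":0,"yaw":0},
    {"hand":-1,"x":0,"y":0,"z":0,"yaw":0},
    {"hand":-1,"x":0,"y":0,"z":0,"yaw":0},
    {"hand":-1,"x":0,"y":0,"z":0,"yaw":0},
    {"hand":-1,"x":0,"y":0,"z":0,"yaw":0},
  ],
)

```text
clock: 13.7
eef_pos: [528.8, 86.9, 65.7]
eef_rot: [-3.141, 0.0, 0.124]
wrist_force: [-4.6, 2.2, 3.0]
finger_gap: 14.2
finger_force: 35.0
```

Run:
```python
from h import *
s=manip.read_state();print(s["clock"],s["eef_pos"],s["wrist_force"])
a=.1238;Y=np.array([-np.sin(a),np.cos(a)]);print("travel",Y@(s["eef_pos"][:2]-[543.7,-31.5]),"F along",Y@s["wrist_force"][:2],s["finger_force"])
g=camera("wrist")[:,:,::-1].copy();cv2.imwrite("pics/w8.png",g)
g0=cv2.imread("pics/w7.png")
# shift of ball+block against carriage-fixed view
t=g0[5:42,290:345];r=g[0:50,275:360]
m=cv2.matchTemplate(cv2.resize(r,None,fx=8,fy=8,interpolation=2),cv2.resize(t,None,fx=8,fy=8,interpolation=2),cv2.TM_CCOEFF_NORMED)
p=cv2.minMaxLoc(m);print("ball shift px",p[3][0]/8-15,p[3][1]/8-5,p[1])
t=g0[45:65,285:350];r=g[40:70,275:360]
m=cv2.matchTemplate(cv2.resize(r,None,fx=8,fy=8,interpolation=2),cv2.resize(t,None,fx=8,fy=8,interpolation=2),cv2.TM_CCOEFF_NORMED)
p=cv2.minMaxLoc(m);print("ridge shift px",p[3][0]/8-10,p[3][1]/8-5,p[1])
```

```text
13.7 [528.79563698  86.85083223  65.7413458 ] [-4.59192726  2.24564316  3.04800264]
travel 119.28549199060627 F along 2.7954858429781657 35.00098764896393
ball shift px 0.5 0.0 0.997320294380188
ridge shift px 0.0 0.0 0.9922229647636414
```

Call:
arm_command(
  targets=[
    {"hand":-1,"x":0,"y":-0.0004,"z":0,"yaw":0},
    {"hand":-1,"x":0,"y":0,"z":0,"yaw":0},
    {"hand":-1,"x":0,"y":0,"z":0,"yaw":0},
    {"hand":-1,"x":0,"y":0,"z":0,"yaw":0},
    {"hand":-1,"x":0,"y":0,"z":0,"yaw":0},
  ],
)

```text
clock: 14.25
eef_pos: [528.7, 87.1, 65.7]
eef_rot: [-3.141, 0.001, 0.124]
wrist_force: [-5.1, -0.2, 3.7]
finger_gap: 13.9
finger_force: 35.0
```

Run:
```python
from h import *
s=manip.read_state();print(s["clock"],s["eef_pos"],s["wrist_force"],s["finger_force"],s["finger_gap"])
print(manip.sign_off())
```

```text
14.25 [528.71916577  87.13349728  65.69914507] [-5.11566595 -0.18814732  3.72771173] 35.00083386898041 13.884664425055037
the job is handed in; nothing more can be done
None
```

I handed the job in at 14.25 s: the brass hub is seated in the carriage nest and let go, and the carriage is in the detent notch, held by its red grip at 35 N. The last picture put the notch about 0.5 mm short of home, and I nudged it about 0.3 mm further after that. No verdict came back at hand-in.

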